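# Free a sagging barrel bolt and hold the glue locker's gate ajar

## Task

The shoe brush lies in the way of the glue locker's mesh gate: lay it bristles down along the narrow raised wooden rest, centred so that it balances, and let go. Then take the upright knob of the worn barrel bolt, lift it so that the thick nose clears the bent-up lip of the keeper while you draw the bolt back towards the hinges, and with the knob pull the self-closing gate about 10 cm open at its free edge; finish still holding it ajar by the knob, so that I can reach in for the glue tin, and leave the other things on the bench where they are.

Things in the scene. Friction and masses are not known exactly. Their poses are not given: they have to be found in the camera images.
- brush_mid (a point): centre (half-way up) of the loose shoe brush: dark wooden back over black bristles, 155 long (its x) x 51 wide (its y) x 44 high, 0.13 kg; bristles down at the start with the centre 22 above the bench; the wooden back is its upper 20 mm and is gripped across the 51 mm width. It starts in front of the locker, within the gate's swing, pointing roughly at the gate
- brush: the same brush as a body, origin at the centre of its underside
- rest_top (a point): centre of the flat top of the fixed brush rest, 85 above the bench: a plain wooden batten 30 wide (its x) and 170 long (its y) on two low feet 60 wide (x). The brush (51 wide) is laid with its length along the batten's and overhangs both sides evenly
- locker: fixed grey sheet-steel locker, 262 wide (its y) x 150 deep (x) x 200 high, origin at the centre of its underside, front face at its x = -75 mm and facing the robot (-x); nothing higher than 25 mm stands on its roof, towards the back
- gate: the locker's mesh gate in a dark steel frame, 204 wide, 14 thick, z 24 to 182 mm; origin on the hinge line at the foot of the gate's left edge as seen from the robot (locker frame x -78, y +104 mm); when shut its axes match the locker's and it runs along its own -y. It turns with the gate
- gate_swing (a joint): gate angle in rad: 0 shut, grows as the right-hand free edge comes out towards the robot, up to 1.5; 0.49 is about 10 cm open at the free edge. A spring always closes it: about 0.14 N m when shut, 0.28 N m at 0.49 (2 N at the knob)
- gate_hinge (a point): point on the gate's vertical hinge axis at the height of the knob's middle (221 mm); the knob is 165 mm from it along the gate when the bolt is shot, less by what the bolt is drawn, and 17 mm in front of it
- gate_edge (a point): middle of the gate's free edge on its front face, 205 mm from the hinge axis, half-way up the gate
- bolt: the steel barrel bolt carried on the gate's front (same origin and axes as the gate when shot and resting): level rod 10 in diameter at z 160 mm, 20 mm in front of the gate's face, with a thick nose collar 22 in diameter and 12 long at its right end inside the keeper; 0.18 kg
- knob (a point): middle of the bolt's upright round knob, 18 in diameter and 36 high, at z 221 mm when the bolt rests: its top at 239 mm, its foot at 203 mm on an 8 mm shank. It stands above the level of the roof (200 mm), 20 mm in front of the gate's face and 16 mm in front of the roof's edge, so it can be pinched from above on any side with the fingertips kept above 201 mm
- bolt_draw (a joint): how far the bolt is drawn along the gate towards the hinges (the gate's own +y), m: about 0 when shot, at most 0.040; the nose is out of the keeper and the gate free to swing from 0.022 on. Slides with about 2 N of friction. Unless the bolt is lifted it stops against the lip after 1 to 6 mm
- bolt_lift (a joint): how far the bolt is lifted in its worn guides, m: 0 sagging at rest, at most 0.012; the nose clears the bent lip from 0.006 on. It falls back when let go
- lip (a point): middle of the top edge of the keeper's bent-up lip, z 154.5 mm: a 4 mm thick upturned edge at the mouth of the fixed strap keeper on the locker's right-hand post; the bolt's rod lies over it with the nose hooked behind it. The keeper's cheek in front of the nose keeps the gate shut
- wax: bystander: loose lump of dark wax, 36x47x25, origin at its underside
- spool: bystander: loose wooden thread spool, 42 in diameter, 48 high, origin at its underside
- lift: bystander: loose black rubber heel lift, D-shaped, 55x58x8, origin at its underside

How it is judged (in metres and radians):
On the way, in this order (a step that is already met when the one before it is completed fails the run):
1. the brush lies released and balanced along the narrow rest, bristles down (x of brush_mid in the frame of rest_top between -0.012 and 0.012 m and y of brush_mid in the frame of rest_top between -0.035 and 0.035 m and z of brush_mid in the frame of rest_top between 0.016 and 0.028 m and angle between the x axis of brush_mid and the y axis of rest_top, either way round below 0.26 rad and angle between brush_mid's own z axis and vertical below 0.12 rad and contact force between the fingers and brush below 0.1 N and linear speed of brush below 0.02 m/s), for 0.3 s.
2. the bolt is held by its knob and drawn clear of the keeper, the gate not yet ajar (value of joint bolt_draw above 0.02 m and contact force between the fingers and bolt above 1 N and value of joint gate_swing below 0.25 rad), for 0.05 s.
3. the gate is pulled ajar by the knob (value of joint gate_swing between 0.33 and 0.62 rad and contact force between the fingers and bolt above 1 N and contact force between brush and gate below 0.1 N), for 0.3 s.
At the end, for the whole second after the job is handed in: The gate stands still 0.33 to 0.62 rad open (7 to 12.5 cm at its free edge), held by the fingers on the bolt's knob with over 1 N, not by the brush; the brush lies released along the rest, within 12 mm across, 35 mm along and 0.26 rad, upright (all of step 1 and all of step 3 and velocity of joint gate_swing between -0.05 and 0.05 rad/s); the arm keeps its last pose, push and grip.
It fails at once if a bystander (wax, spool or heel lift) is shifted more than 3 cm (distance of any of wax, spool, lift from where it was at the start of the episode above 0.03 m).
It also fails if it takes over 51 s, if anything falls off the work surface, if the arm or the gripper's body presses on something with over 40 N, if the wrist force passes 120 N, or if a joint passes its speed limit or range.

## Robot

A 7-joint arm with a two-finger parallel gripper is mounted at the origin on a cart in front of the work surface, level with it; the furniture and walls round the work are solid. World frame = base frame: x ahead of the robot, y to its left, z up, the work surface at z = 0. Lengths are in mm, angles in rad, forces in N, time in s.
With the tool pointing down it reaches from about 400 to 875 mm from the base axis. Payload 4.4 kg.
Tool frame: the origin (TCP) lies on the centre line of the jaws, within the pads' length; the fingertips stand 25 mm ahead of it and the grasp point (between the pads) lies 6 mm ahead of it; z points along the fingers, x is the direction in which the jaws open and shut, and the axes are right-handed (so a half turn about z gives the same grasp; the last joint's range is limited). The gripper opens to 85 mm and grips with 20 to 120 N. Pads are 22 mm wide; open, the fingers measure 114 mm over their backs; the gripper's body (76 mm by 85 mm) begins 54 mm behind the grasp point. The pads swing forward as they close: fully open they stand 13 mm farther back than shut.
Start: joints at [-1.32, 0.628, 0.038, 1.517, -0.027, 0.996, -0.02], TCP at [202.47, 617.676, 256.313] pointing down, gripper open.
Joint ranges: [-3.06, 3.06], [-0.37, 2.12], [-1.25, 1.32], [0.18, 2.47], [-1.1, 4.24], [0.23, 1.98], [-2.94, 2.94]. Speed limits (rad/s): [2.57, 2.57, 3.14, 3.14, 3.14, 3.14, 3.14].

## Interface

Orientations are given as [roll, pitch, yaw] about the fixed x, y, z axes, in that order (R = Rz(yaw) Ry(pitch) Rx(roll)).
In Python, from cell import ctrl, cams gives the robot as it stands. The module is installed in compiled form; this text tells all that it offers.
- The arm moves only by the tool step_arm, never from a script. Its arguments are lists of equal length, an entry for each row: "linear": the shift along the tool's x, y, z in mm, a list of three; "yaw": the turn about the tool's z in rad; "gripper": the opening, from -1 (shut) to 1 (fully open). A call has 1 to 8 rows; each row is the pose to reach, as a shift and turn from the pose commanded when the call began, along the tool's axes at that moment; what a row does not reach only later rows make up. A row lasts 1/12 s, in which the tool goes at most 41.7 mm and 7.16 degrees, less where a joint would pass 70% of its speed; a pose out of reach is approached as far as the arm can. A call with a gripper value outside its range is refused whole. The fingers move at their own pace and stop on an object; the grip force is fixed at half the most. Time passes only in rows, so rows that repeat a pose let the fingers close. It gives the time, the measured TCP pose, the force and the opening at its end, in the units of the state.
- ctrl.read_state(): the state, without advancing time (a new reading comes with each control period).
- cams.get_image(name): name is "scene" or "side" or "wrist"; returns a dict with "frame" (420x560x3 uint8, red, green, blue), "depth" (420x560 float32, mm along the optical axis (not along the pixel's ray), 0 where there is no reading), "intrinsics" (3x3 intrinsics, pixels), "k1" (the pictures are not rectified: a ray, as slopes to the right and down, at radius r is drawn at 1 + k1 r^2 times it, then the intrinsics apply), "cam_to_world" (4x4, takes a point from camera to world coordinates). Camera axes: x right, y down, z forward; pixel columns grow to the right and rows downward; lengths in mm; the calibration is good to about 2 mm. A picture is of the moment at which its call begins.
- ctrl.finish_job(): hands the job in, once; it reports no verdict.
Trained networks look in the newest picture that a camera, given by its name, has taken for a name from the list of things; names that differ only in an ending like _2 or _b are one class to them, and where a whole thing is asked for, a point or a joint stands for the part that bears it (a point fixed in the world has none). Each returns a list of dicts, best first, with "conf" (0 to 1); they miss things now and then, are a little off and sometimes report something else, mostly with a low value. They report only what shows in the picture. A call takes as long as a camera call.
- cams.regions_of(camera, name): "pixels" (420x560 bool, what is visible of it) and "pixel" ([column, row] in pixels, amid what is visible of it).
The state is a dict: "clock": time; "qpos": joint angles; "qd": joint speeds; "tau": joint torques, N m; "eef_pos": TCP position; "tool_rot": TCP orientation; "force": force on the tool from outside, world axes, zero at the start; "torque": the same for the moment, N m; "width": finger opening in mm.
Only numpy, scipy, OpenCV 4.12 (cv2) and the standard library are available. Lean on these libraries where they do the work, as an engineer would, in place of code of your own. Each camera call takes 0.05 s, during which the arm holds its last target.

## Working session

There is one attempt and no reset: what is moved stays moved. The work goes in short steps, Python scripts to look and compute and a tool call to move; the robot and the scene stay as the last step left them, time stands still between calls to the robot, and variables do not carry over. Pictures are saved under pics/ and viewed, and the job is handed in when it is done.

Besides the shell and the picture viewer there is one more tool, called after "Emit:" by a JSON object that holds its "api" and its "payload". step_arm: Moves the arm, as the interface text tells. Its arguments: {"type":"object","properties":{"linear":{"type":"array"},"yaw":{"type":"array"},"gripper":{"type":"array"}},"required":["linear","yaw","gripper"]}

```bash
mkdir -p pics; ls
python3 - <<'E'
from cell import ctrl,cams
import cv2,pickle
s=ctrl.read_state();print(s)
for n in ["scene","side","wrist"]:
    d=cams.get_image(n);pickle.dump(d,open(f"{n}0.pkl","wb"))
    cv2.imwrite(f"pics/{n}0.png",d["frame"][:,:,::-1]);print(n,d["intrinsics"],d["k1"],d["cam_to_world"])
E
```

```text
pics
{'clock': 0.0, 'qpos': array([-1.31979315,  0.6293307 ,  0.03843929,  1.51838301, -0.02703569,
        0.99629167, -0.02003533]), 'qd': array([-8.14834924e-04,  9.28194285e-05,  8.96396407e-04, -3.51377164e-04,
       -2.53825896e-04,  5.45371700e-04, -4.32235327e-04]), 'tau': array([-1.20133723e-04, -5.63413918e+01,  1.22587558e+00, -1.93439144e+01,
        1.09224563e-02,  1.04842635e-02,  3.90896915e-06]), 'eef_pos': array([202.27473709, 617.11248656, 255.39418574]), 'tool_rot': array([-3.14158576e+00,  1.89527315e-03,  1.25394022e+00]), 'force': array([-0.45673279,  0.47976256,  0.21927655]), 'torque': array([ 0.05914429, -0.03145602,  0.01243529]), 'width': 85.5055633572053}
scene [[405.12948175   0.         277.16702906]
 [  0.         405.12948175 208.57528511]
 [  0.           0.           1.        ]] -0.008920528526696517 [[ 2.78738487e-01 -8.29912818e-01  4.83269666e-01  2.68921014e+01]
 [-9.60354388e-01 -2.38288789e-01  1.44699355e-01 -3.79555728e+02]
 [-4.93010584e-03 -5.04443423e-01 -8.63430673e-01  9.79306363e+02]
 [ 0.00000000e+00  0.00000000e+00  0.00000000e+00 
[... 163 characters left out ...]
63444255 [[ 5.79732354e-01 -6.83519382e-01  4.43521873e-01  5.30757520e+01]
 [-8.14768052e-01 -4.91618535e-01  3.07350351e-01 -5.16403222e+02]
 [ 7.96365088e-03 -5.39548395e-01 -8.41916926e-01  9.38948693e+02]
 [ 0.00000000e+00  0.00000000e+00  0.00000000e+00  1.00000000e+00]]
wrist [[325.75707972   0.         280.82308968]
 [  0.         325.75707972 210.98719873]
 [  0.           0.           1.        ]] -0.04767849737630077 [[ 3.11659175e-01  9.03662094e-01  2.93706280e-01  1.27127325e+02]
 [ 9.50193183e-01 -2.96001746e-01 -9.75493792e-02  6.41596397e+02]
 [-1.21410457e-03  3.09479864e-01 -9.50905221e-01  3.73129518e+02]
 [ 0.00000000e+00  0.00000000e+00  0.00000000e+00  1.00000000e+00]]
```

View pics/scene0.png

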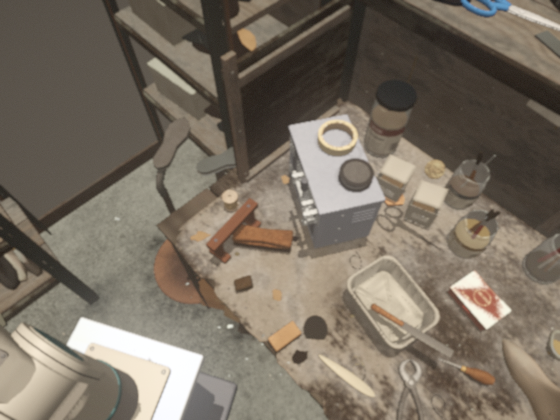

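View pics/side0.png

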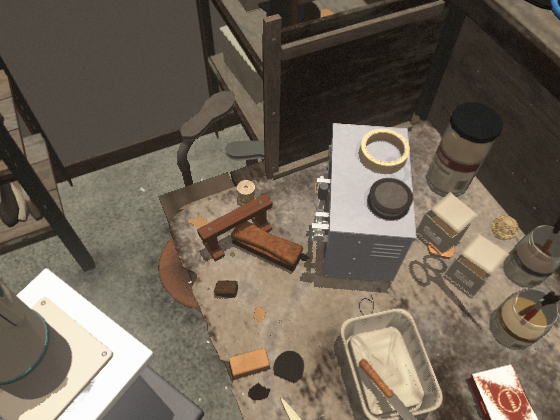

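```bash
cat > h.py <<'E'
import numpy as np,cv2,pickle
def back(d,px,depth=None):
    """pixels (N,2) + depth -> world"""
    px=np.atleast_2d(np.asarray(px,float)); K=d["intrinsics"]
    m=(px-[K[0,2],K[1,2]])/[K[0,0],K[1,1]]
    u=m.copy()
    for _ in range(20): u=m/(1+d["k1"]*(u**2).sum(1,keepdims=True))
    if depth is None: depth=d["depth"][px[:,1].round().astype(int),px[:,0].round().astype(int)]
    p=np.c_[u,np.ones(len(u))]*np.asarray(depth).reshape(-1,1)
    T=d["cam_to_world"]; return p@T[:3,:3].T+T[:3,3]
def onplane(d,px,z):
    a=back(d,px,np.ones(len(np.atleast_2d(px)))); c=d["cam_to_world"][:3,3]
    r=a-c; return c+r*((z-c[2])/r[:,2:3])
def proj(d,P):
    T=d["cam_to_world"]; q=(np.atleast_2d(P)-T[:3,3])@T[:3,:3]; u=q[:,:2]/q[:,2:]
    u=u*(1+d["k1"]*(u**2).sum(1,keepdims=True)); K=d["intrinsics"]
    return u*[K[0,0],K[1,1]]+[K[0,2],K[1,2]]
def cloud(d,mask):
    r,c=np.nonzero(mask&(d["depth"]>0)); return back(d,np.c_[c,r])
E
python3 - <<'E'
from cell import ctrl,cams
from h import *
for n in ["scene","side"]:
    d=pickle.load(open(f"{n}0.pkl","rb"))
    for t in ["brush","rest_top","locker","gate","bolt","knob","lip","wax","spool","lift","gate_edge"]:
        try: r=cams.regions_of(n,t)
        except Exception as e: print(n,t,e);continue
        for q in r[:2]:
            P=cloud(d,q["pixels"])
            print(n,t,round(q["conf"],2),np.round(q["pixel"]),q["pixels"].sum(),np.median(P,0).round() if len(P) else None, np.percentile(P,[2,98],axis=0).round().tolist() if len(P) else None)
            pickle.dump(q,open(f"m_{n}_{t}.pkl","wb")) if q is r[0] else 0
E
```

```text
scene brush 0.78 [267. 238.] 1258 [ 456. -212.   43.] [[436.0, -283.0, 4.0], [493.0, -141.0, 48.0]]
scene brush 0.2 [305. 189.] 323 [ 524. -294.  168.] [[470.0, -330.0, 156.0], [593.0, -256.0, 241.0]]
scene rest_top 0.61 [229. 225.] 1142 [ 448. -134.   84.] [[379.0, -177.0, 9.0], [529.0, -96.0, 89.0]]
scene locker 0.64 [333. 179.] 9003 [ 571. -352.  200.] [[481.0, -463.0, 29.0], [729.0, -230.0, 226.0]]
scene gate 0.75 [301. 185.] 844 [ 555. -287.  164.] [[473.0, -328.0, 30.0], [680.0, -224.0, 240.0]]
scene bolt 0.72 [303. 189.] 240 [ 524. -294.  170.] [[472.0, -329.0, 78.0], [591.0, -269.0, 241.0]]
scene bolt 0.55 [266. 241.] 1236 [ 456. -212.   43.] [[436.0, -282.0, 4.0], [492.0, -141.0, 48.0]]
scene knob 0.81 [305. 190.] 308 [ 524. -294.  168.] [[471.0, -330.0, 157.0], [591.0, -260.0, 241.0]]
scene knob 0.2 [314. 327.] 492 [ 281. -394.    9.] [[257.0, -421.0, 5.0], [309.0, -370.0, 12.0]]
scene lip 0.72 [313. 216.] 189 [ 483. -326.  172.] [[469.0, -343.0, 121.0], [516.0, -306.0, 198.0]]
scene wax 0.63 [246. 280.] 257 [ 334. -199.   21.] [[315.0, -220.0, 2.0], [358.0, -176.0, 27.0]]

[... 1282 characters left out ...]
652.0, -223.0, 240.0]]
side lip 0.6 [321. 229.] 199 [ 479. -320.  177.] [[467.0, -343.0, 0.0], [574.0, -264.0, 191.0]]
side wax 0.57 [290. 365.] 771 [ 279. -396.    9.] [[254.0, -424.0, 1.0], [308.0, -370.0, 12.0]]
side wax 0.55 [226. 287.] 355 [ 333. -201.   21.] [[313.0, -219.0, 4.0], [356.0, -179.0, 26.0]]
side spool 0.8 [246. 192.] 380 [542. -92.  46.] [[529.0, -108.0, -0.0], [567.0, -54.0, 52.0]]
side spool 0.3 [322. 203.] 731 [ 525. -294.  169.] [[471.0, -329.0, 1.0], [676.0, -225.0, 240.0]]
side lift 0.7 [287. 366.] 761 [ 279. -396.    9.] [[255.0, -424.0, 2.0], [307.0, -370.0, 12.0]]
side gate_edge 0.6 [324. 202.] 808 [ 526. -294.  167.] [[470.0, -329.0, 1.0], [677.0, -222.0, 240.0]]
```

The scene picture shows the brush at about (267,238), the rest at (229,225), the knob near (296,177) on the locker's front, and the spool, wax and lift at (232,203), (246,280) and (315,329). Next I'll fit the exact poses.

```bash
cat > fit.py <<'E'
from h import *
def rect(P):
    (c,s,a)=cv2.minAreaRect(P[:,:2].astype(np.float32)); 
    if s[0]<s[1]: s=s[::-1]; a+=90
    return np.round(c,1),np.round(s,1),round(((a+90)%180)-90,1)
E
python3 - <<'E'
from fit import *
for n in ["scene","side"]:
    d=pickle.load(open(f"{n}0.pkl","rb"))
    m=lambda t:pickle.load(open(f"m_{n}_{t}.pkl","rb"))["pixels"]
    ke=np.ones((3,3),np.uint8)
    A=back(d,np.argwhere(d["depth"]>0)[:,::-1]); 
    P=cloud(d,m("brush"));P=P[(P[:,2]>36)&(P[:,2]<52)];print(n,"brush",len(P),np.median(P[:,2]),P.mean(0).round(1),rect(P))
    P=cloud(d,m("rest_top"));P=P[(P[:,2]>76)&(P[:,2]<95)];print(n,"rest",len(P),np.median(P[:,2]),P.mean(0).round(1),rect(P))
    P=cloud(d,m("locker"));P=P[(P[:,2]>192)&(P[:,2]<206)];print(n,"roof",len(P),np.median(P[:,2]),rect(P))
    B=A[(abs(A[:,0]-550)<150)&(abs(A[:,1]+290)<90)&(A[:,2]>208)&(A[:,2]<250)]
    L=P.mean(0); 
    for p in B[B[:,1]>-310]: print(p.round(),end=' ')
    print()
    for t in("wax","spool","lift"):
        P=cloud(d,m(t));print(t,np.median(P,0).round())
E
python3 - <<'E'
import cv2
a=cv2.imread('pics/side0.png')[110:290,180:430];b=cv2.imread('pics/scene0.png')[100:280,200:400]
cv2.imwrite('pics/c0.png',cv2.resize(a,None,fx=3,fy=3,interpolation=2))
cv2.imwrite('pics/c1.png',cv2.resize(b,None,fx=3,fy=3,interpolation=2))
E
```

```text
scene brush 904 44.391106669846124 [ 464.2 -212.2   44.1] (array([ 465.7, -208.1]), array([154.4,  48.2]), -81.7)
scene rest 763 85.61899373801646 [ 451.9 -133.6   85.2] (array([ 456. , -133.5]), array([168.3,  31.3]), -22.1)
scene roof 4406 200.86917121391917 (array([ 622.6, -334.9]), array([267.8, 177.8]), 28.9)
[ 700. -294.  227.] [ 694. -290.  228.] [ 696. -293.  226.] [ 696. -295.  227.] [ 697. -297.  226.] [ 690. -289.  228.] [ 694. -291.  224.] [ 691. -294.  228.] [ 693. -296.  227.] [ 694. -298.  226.] [ 688. -289.  227.] [ 690. -292.  226.] [ 691. -294.  225.] [ 690. -296.  227.] [ 694. -298.  223.] [ 686. -290.  225.] [ 688. -292.  224.] [ 688. -295.  225.] [ 688. -297.  226.] [ 697. -298.  216.] [ 684. -291.  225.] [ 686. -293.  223.] [ 683. -296.  227.] [ 685. -298.  226.] [ 699. -298.  210.] [ 680. -291.  225.] [ 679. -294.  227.] [ 681. -296.  226.] [ 681. -299.  227.] [ 680. -289.  222.] [ 676. -292.  227.] [ 679. -294.  224.] [ 680. -297.  224.] [ 679. -299.  225.] [ 674. -291.  225.] [ 673. -293.  227.] [ 675. -295.  225.] [ 676. -297.  225.] [ 675. -300.  226.] [ 67
[... 8876 characters left out ...]
  214.] [ 520. -290.  215.] [ 518. -293.  219.] [ 519. -295.  221.] [ 519. -296.  221.] [ 521. -297.  220.] [ 521. -299.  222.] [ 526. -301.  217.] [ 520. -288.  211.] [ 519. -291.  213.] [ 518. -293.  216.] [ 519. -295.  217.] [ 519. -297.  218.] [ 521. -298.  217.] [ 523. -299.  216.] [ 525. -300.  215.] [ 526. -302.  215.] [ 520. -289.  208.] [ 520. -291.  209.] [ 520. -293.  211.] [ 518. -296.  215.] [ 522. -296.  211.] [ 522. -298.  213.] [ 523. -299.  213.] [ 524. -301.  213.] [ 528. -301.  209.] [ 519. -293.  209.] [ 518. -296.  212.] [ 521. -297.  210.] [ 521. -298.  211.] [ 522. -300.  211.] [ 522. -300.  209.] 
wax [ 279. -396.    9.]
spool [542. -92.  46.]
lift [ 279. -396.    9.]
```

View pics/c0.png

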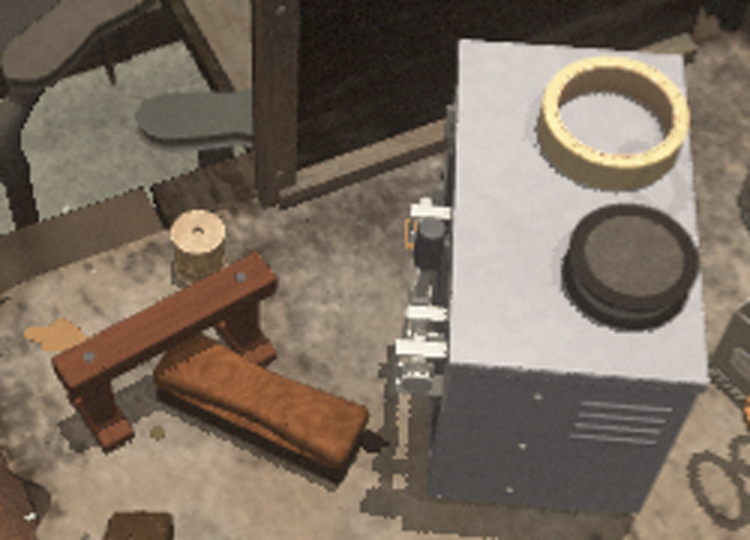

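View pics/c1.png

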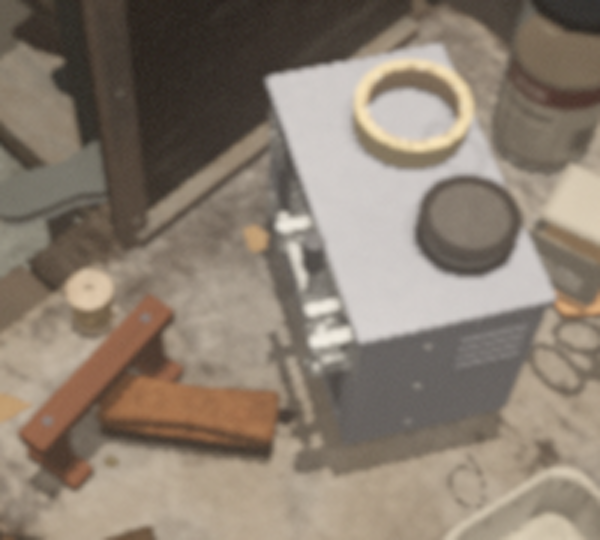

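View pics/wrist0.png

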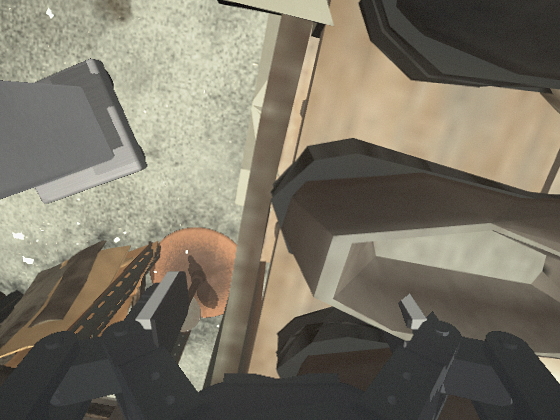

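Run:
```python
from fit import *
allP=[]
for n in ["scene","side"]:
    d=pickle.load(open(f"{n}0.pkl","rb"))
    A=back(d,np.argwhere(d["depth"]>0)[:,::-1]); allP.append(A)
    R=A[(abs(A[:,2]-200)<5)&(A[:,0]>440)&(A[:,0]<760)&(A[:,1]<-190)&(A[:,1]>-500)]
    # roof locker orientation: density hist
    im=np.zeros((400,400),np.uint8)
    ij=np.c_[R[:,0]-400,R[:,1]+550].round().astype(int);im[ij[:,1],ij[:,0]]=255
    im=cv2.morphologyEx(im,cv2.MORPH_CLOSE,np.ones((9,9)));im=cv2.morphologyEx(im,cv2.MORPH_OPEN,np.ones((31,31)))
    c=max(cv2.findContours(im,0,2)[0],key=cv2.contourArea)[:,0]+[400,-550]
    print(n,"roof",rect(c.astype(float)))
    K=A[(np.hypot(A[:,0]-529,A[:,1]+294)<16)&(A[:,2]>234)]
    print("knob top",K.mean(0).round(1),(K.min(0)+K.max(0))/2,len(K))
    K=A[(np.hypot(A[:,0]-529,A[:,1]+294)<16)&(A[:,2]>206)]
    print(cv2.minEnclosingCircle(K[:,:2].astype(np.float32)))
A=np.vstack(allP)
for n in ["wrist"]:
    d=pickle.load(open(f"{n}0.pkl","rb"))
    W=back(d,np.argwhere(d["depth"]>0)[:,::-1]); 
    W=W[np.linalg.norm(W-[202,617,300],axis=1)>170]; A=np.vstack([A,W])
th=np.degrees(np.arctan2(A[:,1],A[:,0]));r=np.hypot(A[:,0],A[:,1])
print("max z by angle(rows) radius 250..900 step 50")
for a in range(80,-45,-5):
    print(a,[int(np.percentile(A[s,2],99.5)) if (s:=(th>=a)&(th<a+5)&(r>=q)&(r<q+50)).sum()>5 else None for q in range(250,900,50)])
```

```text
scene roof (array([ 628.8, -341.5]), array([270.1, 154.4]), 30.3)
knob top [ 527.2 -293.   239. ] [ 528.87786679 -292.9311307   237.85576523] 48
((528.2835083007812, -293.26251220703125), 9.121588706970215)
side roof (array([ 627.6, -342.3]), array([269. , 155.8]), 30.5)
knob top [ 525.7 -293.2  238.7] [ 526.76816848 -293.14016145  238.17971072] 67
((527.060546875, -292.403076171875), 9.633255958557129)
max z by angle(rows) radius 250..900 step 50
80 [-695, -696, -695, -695, -695, -695, -696, -95, 185, -99, -689, -691, None]
75 [-695, -696, -696, -694, -694, -694, -691, -95, -56, -398, 219, 200, -698]
70 [-694, -695, -695, -695, -695, -695, -95, -96, -98, -348, 215, 200, None]
65 [-695, -695, -696, -695, -695, -693, -96, -99, -291, -272, -290, -335, None]
60 [-694, -693, -695, -695, -693, -688, -19, 186, -98, -262, -70, -69, -98]
55 [-695, -695, -692, -692, -691, -690, 31, 128, -96, -96, -97, -96, -96]
50 [-695, -694, -691, -690, -691, -690, -689, -690, -689, -690, -688, -687, -689]
45 [-695, -691, -688, -689, -691, -690, -689, -690, -690, -689, -689, -690, -688]
40 [-694, -689, -690
[... 447 characters left out ...]
None, None]
10 [-690, -691, -690, -3, -3, -676, -673, 4, 5, 5, 6, 4, None]
5 [-690, -690, -690, -1, -1, -2, -679, None, -21, -664, 4, -11, 352]
0 [-689, -690, 3, 4, 3, 0, -1, None, -21, -21, 436, 433, 354]
-5 [-689, -692, 4, 5, 5, 4, 2, 0, -1, -21, 443, 435, 357]
-10 [-689, 0, 4, 6, 5, 51, 52, 441, 441, 402, None, None, None]
-15 [-690, 3, 87, 88, 87, 57, 51, 9, 375, 401, 402, 402, 402]
-20 [-689, 4, 87, 88, 88, 89, 88, 5, 199, 203, 203, None, 376]
-25 [-689, 3, 4, 4, 47, 48, 4, 183, 203, 227, 228, 227, 202]
-30 [-690, 4, 24, 22, 42, 48, 240, 240, 204, 227, 586, 227, 4]
-35 [-690, 3, 27, 24, 4, 47, 201, 203, 226, 227, 592, 598, 93]
-40 [-691, 4, 4, 5, 5, 4, 202, 203, 225, 226, 592, 601, 601]
```

```bash
cat > ov.py <<'E'
from h import *
def box(d,img,c,ang,L,W,z,col):
    a=np.radians(ang);u=np.array([np.cos(a),np.sin(a)]);v=np.array([-u[1],u[0]])
    P=[np.r_[c[:2]+sx*L/2*u+sy*W/2*v,z] for sx,sy in((1,1),(1,-1),(-1,-1),(-1,1))]
    cv2.polylines(img,[np.round(proj(d,np.array(P))*8*4).astype(int)],True,col,1,cv2.LINE_AA,3)
E
python3 - <<'E'
from ov import *
out=[]
for n,(x0,y0) in {"scene":(190,190),"side":(185,180)}.items():
    d=pickle.load(open(f"{n}0.pkl","rb"))
    im=cv2.resize(d["frame"][:,:,::-1].copy(),None,fx=4,fy=4,interpolation=cv2.INTER_CUBIC)
    box(d,im,(464.5,-208.5),-82,155,51,44,(0,255,0))
    box(d,im,(464.5,-208.5),-82,155,51,0,(0,255,255))
    box(d,im,(455.5,-134),-22,170,30,85,(255,0,0))
    out.append(im[y0*4:y0*4+400,x0*4:x0*4+540])
    A=back(d,np.argwhere(d["depth"]>0)[:,::-1])
    S=A[(A[:,2]>250)&(A[:,0]>450)&(A[:,0]<720)&(A[:,1]<-20)&(A[:,1]>-240)]
    print(S[:,:2].min(0),S[:,:2].max(0)); 
    for y in range(-240,-20,20):
        q=S[(S[:,1]>=y)&(S[:,1]<y+20)]; print(y,len(q),q[:,0].min().round() if len(q) else '',q[:,2].max().round() if len(q) else '')
cv2.imwrite("pics/ov0.png",np.hstack(out)[:, :].copy() if 0 else cv2.resize(np.hstack(out),(800,296)))
cv2.imwrite("pics/ov1.png",np.vstack(out)[:, :])
E
```

```text
[ 622.2456187  -150.39164067] [719.94025635 -76.75245032]
-240 0  
-220 0  
-200 0  
-180 0  
-160 75 703.0 377.0
-140 588 667.0 404.0
-120 1168 629.0 443.0
-100 502 622.0 443.0
-80 49 634.0 403.0
-60 0  
-40 0  
[ 620.14195259 -151.51653133] [719.9829809  -74.52643146]
-240 0  
-220 0  
-200 0  
-180 0  
-160 134 700.0 376.0
-140 994 666.0 403.0
-120 1926 625.0 442.0
-100 665 620.0 443.0
-80 53 634.0 401.0
-60 0  
-40 0
```

View pics/ov1.png

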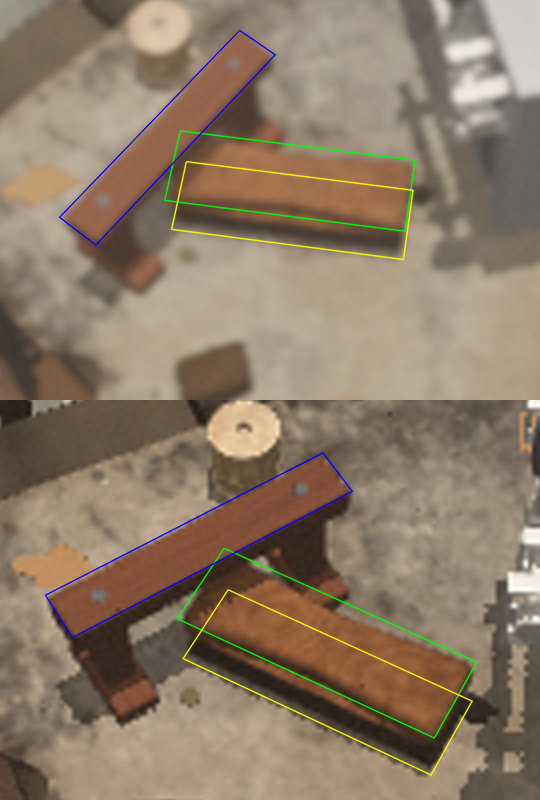

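```bash
cat > mv.py <<'E'
import numpy as np,sys
from cell import ctrl
def rel(targets,frm=None):
    """targets: list of (x,y,z,yawdeg) world -> shifts in tool axes from measured pose (or frm)"""
    s=ctrl.read_state(); p=np.array(s["eef_pos"]); yw=s["tool_rot"][2]
    if frm is not None: p=np.array(frm[:3],float); yw=np.radians(frm[3])
    c,q=np.cos(yw),np.sin(yw); R=np.array([[c,q,0],[q,-c,0],[0,0,-1.]])
    print("t",round(s["clock"],2),"at",p.round(1),round(np.degrees(yw),1),"F",s["force"].round(1),"w",round(s["width"],1),"rot",s["tool_rot"].round(3))
    for t in targets:
        dy=-(np.radians(t[3])-yw); dy=(dy+np.pi)%(2*np.pi)-np.pi
        print(t,"->",(R.T@(np.array(t[:3],float)-p)).round(1).tolist(),round(dy,3))
E
python3 -c "
from mv import *
f=(202.47,617.676,256.313,71.85)
rel([(400,430,300,60),(480,150,300,30),(466,-80,240,8),(466,-218.5,130,8)],f)"
```

```text
t 1.25 at [202.5 617.7 256.3] 71.8 F [ 0.   0.7 -0.3] w 85.4 rot [-3.142 -0.     1.254]
(400, 430, 300, 60) -> [-116.8, 246.2, -43.7] 0.207
(480, 150, 300, 30) -> [-358.0, 409.4, -43.7] 0.73
(466, -80, 240, 8) -> [-580.9, 467.7, 16.3] 1.114
(466, -218.5, 130, 8) -> [-712.5, 510.9, 126.3] 1.114
```

Emit:
{"api": "step_arm", "payload": {"linear": [[-117, 246, -44], [-117, 246, -44], [-117, 246, -44], [-117, 246, -44], [-117, 246, -44], [-117, 246, -44], [-117, 246, -44], [-150, 270, -44]], "yaw": [0.1, 0.2, 0.2, 0.2, 0.2, 0.2, 0.2, 0.3], "gripper": [1, 1, 1, 1, 1, 1, 1, 1]}}

```text
clock: 1.92
eef_pos: [414.9, 392.9, 301.4]
tool_rot: [-3.141, -0.006, 0.954]
force: [1.0, 0.4, 0.1]
width: 85.4
```

```bash
python3 -c "
from mv import *
rel([(480,150,300,30),(466,-80,240,8),(466,-218.5,130,8)])"
```

```text
t 1.92 at [414.9 392.9 301.4] 54.7 F [1.  0.4 0.1] w 85.4 rot [-3.141 -0.006  0.954]
(480, 150, 300, 30) -> [-160.5, 193.6, 1.4] 0.431
(466, -80, 240, 8) -> [-356.2, 315.2, 61.4] 0.815
(466, -218.5, 130, 8) -> [-469.2, 395.3, 171.4] 0.815
```

Emit:
{"api": "step_arm", "payload": {"linear": [[-160, 194, 1], [-160, 194, 1], [-160, 194, 1], [-160, 194, 1], [-160, 194, 1], [-160, 194, 1], [-356, 315, 61], [-356, 315, 61]], "yaw": [0.1, 0.2, 0.3, 0.43, 0.43, 0.43, 0.55, 0.65], "gripper": [1, 1, 1, 1, 1, 1, 1, 1]}}

```text
clock: 2.58
eef_pos: [473.5, 67.2, 278.9]
tool_rot: [3.141, -0.003, 0.298]
force: [1.0, -0.5, 0.2]
width: 85.5
```

```bash
python3 -c "
from mv import *
rel([(466,-80,240,8),(466,-190,200,8),(466,-218.5,130,8)])"
```

```text
t 2.58 at [473.5  67.2 278.9] 17.1 F [ 1.  -0.5  0.2] w 85.5 rot [ 3.141e+00 -3.000e-03  2.980e-01]
(466, -80, 240, 8) -> [-50.4, 138.5, 38.9] 0.159
(466, -190, 200, 8) -> [-82.7, 243.6, 78.9] 0.159
(466, -218.5, 130, 8) -> [-91.1, 270.9, 148.9] 0.159
```

Emit:
{"api": "step_arm", "payload": {"linear": [[-83, 244, 79], [-83, 244, 79], [-83, 244, 79], [-83, 244, 79], [-83, 244, 79], [-83, 244, 79], [-83, 244, 79], [-91, 271, 90]], "yaw": [0.1, 0.16, 0.16, 0.16, 0.16, 0.16, 0.16, 0.16], "gripper": [1, 1, 1, 1, 1, 1, 1, 1]}}

```text
clock: 3.25
eef_pos: [466.8, -217.7, 188.3]
tool_rot: [-3.141, -0.001, 0.143]
force: [0.6, 1.3, 0.3]
width: 85.7
```

Run:
```python
from mv import *
from h import *
from cell import cams
for n in ["wrist","side"]:
    d=cams.get_image(n);pickle.dump(d,open(f"{n}1.pkl","wb"))
    cv2.imwrite(f"pics/{n}1.png",d["frame"][:,:,::-1])
rel([(466,-218.5,130,8),(466,-218.5,40,8)])
```

```text
t 3.35 at [ 465.7 -222.   187.5] 7.8 F [-1.4 -0.1 -0.2] w 85.2 rot [3.139e+00 1.000e-03 1.370e-01]
(466, -218.5, 130, 8) -> [0.7, -3.4, 57.5] -0.003
(466, -218.5, 40, 8) -> [0.7, -3.4, 147.5] -0.003
```

View pics/wrist1.png

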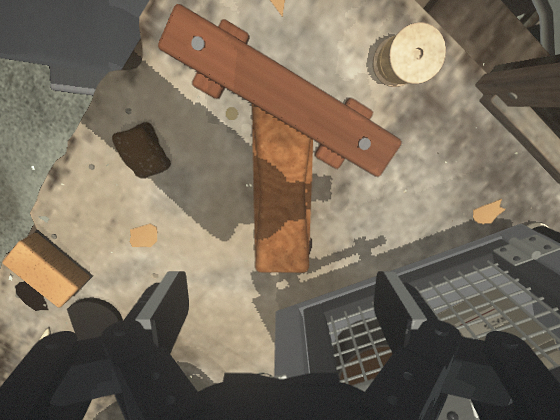

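View pics/side1.png

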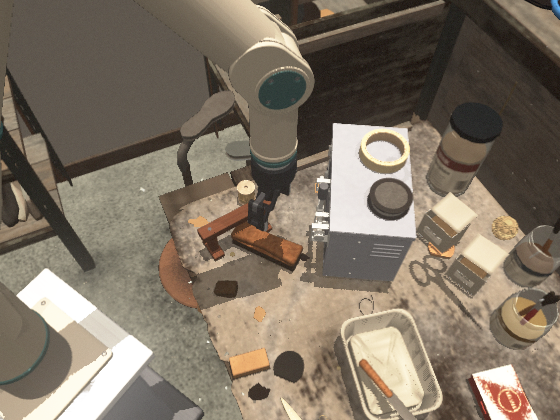

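Run:
```python
from ov import *
from fit import rect
from cell import cams
d=pickle.load(open("wrist1.pkl","rb"))
for t in ("brush","rest_top"):
    r=cams.regions_of("wrist",t)
    for q in r[:2]:
        P=cloud(d,q["pixels"]); z=44 if t=="brush" else 85
        P=P[abs(P[:,2]-z)<6]; print(t,q["conf"],q["pixel"],len(P),np.median(P[:,2]) if len(P) else 0,rect(P) if len(P) else 0)
im=cv2.resize(d["frame"][:,:,::-1].copy(),None,fx=4,fy=4)
box(d,im,(464.5,-208.5),-82,155,51,44,(0,255,0))
box(d,im,(455.5,-134),-22,170,30,85,(255,0,0))
cv2.imwrite("pics/ov2.png",cv2.resize(im[0:1200,500:1700],None,fx=.5,fy=.5))
```

```text
brush 0.83 [282.0, 192.4] 7583 43.84039564672895 (array([ 466.2, -209.6]), array([146.1,  48.4]), -81.5)
rest_top 0.69 [274.3, 89.9] 12475 84.9590057846103 (array([ 456.9, -132.6]), array([170.1,  30.5]), -21.6)
```

View pics/ov2.png

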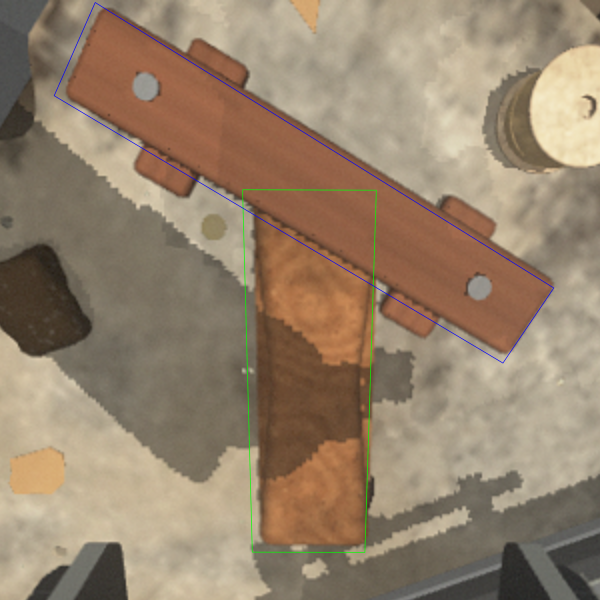

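```bash
python3 -c "
from mv import *
rel([(467,-219.5,40,8.2)])"
```

```text
t 3.45 at [ 466.6 -217.2  188.2] 8.1 F [0.7 0.4 0.7] w 84.9 rot [-3.141e+00  1.000e-03  1.420e-01]
(467, -219.5, 40, 8.2) -> [0.1, 2.3, 148.2] -0.001
```

Emit:
{"api": "step_arm", "payload": {"linear": [[0, 1, 40], [0, 1, 80], [0, 1, 115], [0, 1, 135], [0, 1, 147], [0, 1, 147], [0, 1, 147]], "yaw": [0, 0, 0, 0, 0, 0, 0], "gripper": [1, 1, 1, 1, 1, 1, 1]}}

```text
clock: 4.03
eef_pos: [467.4, -216.3, 41.4]
tool_rot: [-3.141, 0.0, 0.146]
force: [0.7, -1.0, -0.0]
width: 85.0
```

Run:
```python
from mv import *
from h import *
from cell import cams
for n in ["wrist","side"]:
    d=cams.get_image(n);pickle.dump(d,open(f"{n}2.pkl","wb"))
    cv2.imwrite(f"pics/{n}2.png",d["frame"][:,:,::-1])
rel([(467,-219.5,40,8.2)])
```

```text
t 4.13 at [ 468.1 -217.2   42.6] 8.3 F [0.3 0.2 0.2] w 85.5 rot [ 3.141e+00 -2.000e-03  1.450e-01]
(467, -219.5, 40, 8.2) -> [-1.4, 2.1, 2.6] 0.002
```

View pics/wrist2.png

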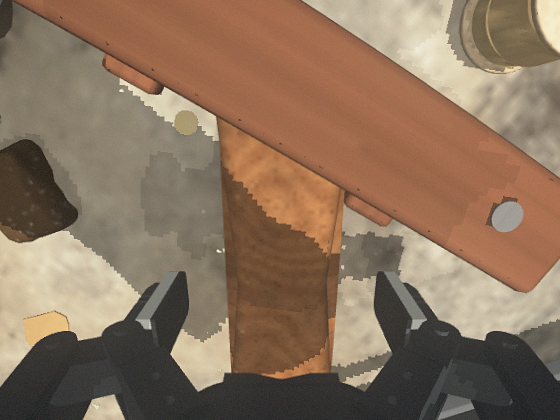

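The brush is centred between the fingers (pads at about columns 187 and 378, brush at 228–335) and its far end runs under the batten. Closing the gripper.

Emit:
{"api": "step_arm", "payload": {"linear": [[0, 1, 1], [0, 1, 1], [0, 1, 1], [0, 1, 1], [0, 1, 1], [0, 1, 1], [0, 1, 1], [0, 1, 1]], "yaw": [0, 0, 0, 0, 0, 0, 0, 0], "gripper": [-1, -1, -1, -1, -1, -1, -1, -1]}}

```text
clock: 4.8
eef_pos: [467.8, -218.8, 41.8]
tool_rot: [3.141, -0.002, 0.144]
force: [-1.3, 0.4, 10.2]
width: 47.6
```

Run:
```python
from mv import *
import numpy as np
a=np.radians(-81.7)
s=ctrl.read_state();p=s["eef_pos"]
for k in(15,30,45,60): print(k,(p[:2]+k*np.array([np.cos(a),np.sin(a)])).round(1))
rel([])
```

```text
15 [ 470.  -233.6]
30 [ 472.2 -248.4]
45 [ 474.3 -263.3]
60 [ 476.5 -278.1]
t 4.8 at [ 467.8 -218.8   41.8] 8.2 F [-1.3  0.4 10.2] w 47.6 rot [ 3.141e+00 -2.000e-03  1.440e-01]
```

Emit:
{"api": "step_arm", "payload": {"linear": [[0, 0, -6], [0, 10, -6], [0, 20, -6], [-15, 26, -6], [-30, 32, -6], [-44, 38, -6], [-44, 38, -6], [-44, 38, -6]], "yaw": [0, 0, 0, 0, 0, 0, 0, 0], "gripper": [-1, -1, -1, -1, -1, -1, -1, -1]}}

```text
clock: 5.47
eef_pos: [428.6, -264.2, 46.3]
tool_rot: [3.141, 0.0, 0.141]
force: [0.2, -0.3, -1.7]
width: 47.6
```

Run:
```python
from mv import *
from h import *
from cell import cams
for n in ["wrist","side"]:
    d=cams.get_image(n);pickle.dump(d,open(f"{n}3.pkl","wb"))
    cv2.imwrite(f"pics/{n}3.png",d["frame"][:,:,::-1])
rel([])
```

```text
t 5.57 at [ 430.1 -262.8   46.3] 8.3 F [ 0.3  0.3 -1.7] w 47.9 rot [ 3.141e+00 -1.000e-03  1.440e-01]
```

View pics/wrist3.png

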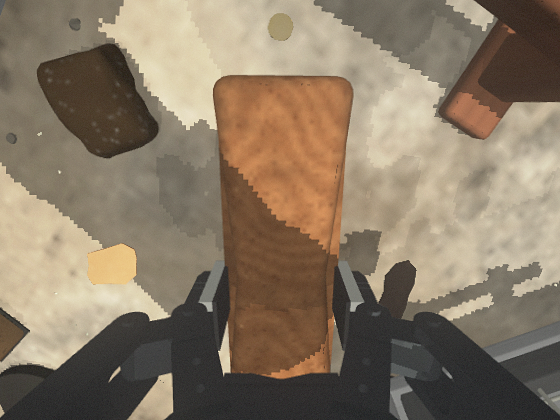

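View pics/side3.png

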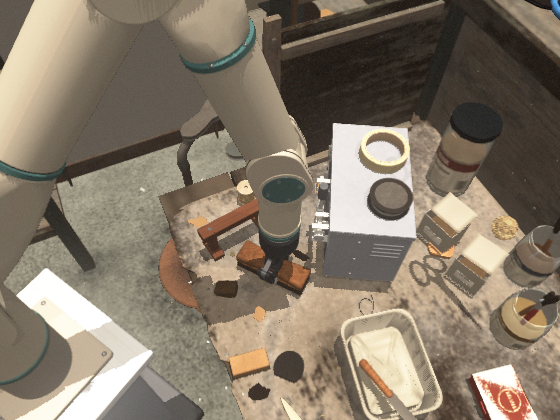

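Run:
```python
from mv import *
from h import *
from cell import cams
from fit import rect
d=pickle.load(open("wrist3.pkl","rb"))
P=onplane(d,[(283,77),(218,85),(349,85)],47)
print(P)
tcp=np.array([429.3,-263.3]);a=np.radians(8.2)
X=np.array([np.cos(a),np.sin(a)]);Y=np.array([np.sin(a),-np.cos(a)])
for p in P: print(((p[:2]-tcp)@X).round(1),((p[:2]-tcp)@Y).round(1))
r=cams.regions_of("wrist","brush")
for q in r[:1]:
    C=cloud(d,q["pixels"]);C=C[C[:,2]>38];print(q["conf"],np.median(C[:,2]),rect(C),((C[:,:2]-tcp)@Y).min(),np.percentile((C[:,:2]-tcp)@X,[1,99]))
rel([(429,-263,165,8.2),(466,-137.2,165,68.2),(466,-137.2,127,68.2)])
```

```text
[[ 416.96749151 -176.93774845   47.        ]
 [ 395.57825793 -182.46394431   47.        ]
 [ 439.40618188 -176.23467818   47.        ]]
0.1 -87.2
-21.8 -84.8
22.4 -84.7
0.83 48.141303925848945 (array([ 426. , -239.8]), array([129.4,  49.2]), -81.9) -88.44027845616344 [-22.25969093  21.79109781]
t 5.62 at [ 430.3 -262.4   46.3] 8.3 F [ 0.6 -0.6 -1.7] w 47.6 rot [ 3.141e+00 -1.000e-03  1.450e-01]
(429, -263, 165, 8.2) -> [-1.3, 0.4, -118.7] 0.002
(466, -137.2, 165, 68.2) -> [53.4, -118.7, -118.7] -1.045
(466, -137.2, 127, 68.2) -> [53.4, -118.7, -80.7] -1.045
```

Emit:
{"api": "step_arm", "payload": {"linear": [[0, 0, -40], [0, 0, -80], [0, 0, -120], [15, -30, -120], [30, -60, -120], [45, -90, -120], [53, -118, -120], [53, -118, -120]], "yaw": [0, 0, 0, 0, -0.1, -0.2, -0.3, -0.4], "gripper": [-1, -1, -1, -1, -1, -1, -1, -1]}}

```text
clock: 6.28
eef_pos: [466.5, -129.8, 166.3]
tool_rot: [-3.138, -0.002, 0.56]
force: [-0.1, 0.5, -2.2]
width: 47.5
```

```bash
python3 -c "
from mv import *
rel([(466,-137.2,165,68.2),(466,-137.2,127,68.2)])"
```

```text
t 6.28 at [ 466.5 -129.8  166.3] 32.1 F [-0.1  0.5 -2.2] w 47.5 rot [-3.138e+00 -2.000e-03  5.600e-01]
(466, -137.2, 165, 68.2) -> [-4.4, 6.0, 1.3] -0.63
(466, -137.2, 127, 68.2) -> [-4.4, 6.0, 39.3] -0.63
```

Emit:
{"api": "step_arm", "payload": {"linear": [[0, 0, 0], [0, 0, 0], [0, 0, 0], [0, 0, 0], [0, 0, 0], [0, 0, 0], [0, 0, 0], [0, 0, 0]], "yaw": [-0.12, -0.24, -0.36, -0.48, -0.58, -0.63, -0.63, -0.63], "gripper": [-1, -1, -1, -1, -1, -1, -1, -1]}}

```text
clock: 6.95
eef_pos: [465.1, -137.7, 166.5]
tool_rot: [3.141, -0.0, 1.173]
force: [-0.1, 0.2, -0.3]
width: 47.6
```

Run:
```python
from mv import *
from h import *
from cell import cams
from fit import rect
ps=[]
for i in range(3):
    n=["side","wrist","scene"][i]
    d=cams.get_image(n); pickle.dump(d,open(f"{n}4.pkl","wb")); ps.append(ctrl.read_state()["eef_pos"])
    cv2.imwrite(f"pics/{n}4.png",d["frame"][:,:,::-1])
print(np.round(ps,1)); f=np.mean(ps,0)
rel([(466,-137.2,165,68.2),(466,-137.2,127,68.2)])
for n in ("wrist","side","scene"):
  d=pickle.load(open(f"{n}4.pkl","rb"))
  for t,z in (("brush",168),("rest_top",85)):
    for q in cams.regions_of(n,t)[:1]:
        P=cloud(d,q["pixels"]); P=P[abs(P[:,2]-z)<7]; print(n,t,q["conf"],len(P),P.mean(0).round(1) if len(P) else 0,rect(P) if len(P)>9 else 0)
```

```text
[[ 465.  -137.8  166.4]
 [ 464.9 -137.8  166.4]
 [ 464.8 -137.9  166.4]]
t 7.1 at [ 464.8 -137.9  166.4] 67.2 F [-0.2 -0.4 -1. ] w 47.9 rot [3.142 0.    1.173]
(466, -137.2, 165, 68.2) -> [1.1, 0.8, 1.4] -0.017
(466, -137.2, 127, 68.2) -> [1.1, 0.8, 39.4] -0.017
wrist brush 0.84 31779 [ 432.  -122.3  167.5] (array([ 443.4, -127.2]), array([127.7,  49.2]), -25.8)
side brush 0.78 1092 [ 441.8 -131.3  167.6] (array([ 450.8, -140.5]), array([155.6,  59.3]), -26.9)
side rest_top 0.77 686 [ 440.2 -134.7   84.6] (array([ 450.8, -140.9]), array([170.7,  30.6]), -28.3)
scene brush 0.92 751 [ 434.3 -127.   168.1] (array([ 454.8, -134.8]), array([154.5,  47.2]), -26.5)
scene rest_top 0.86 317 [ 427.5 -130.2   85. ] (array([ 452. , -142.2]), array([170.5,  28.3]), -29.1)
```

View pics/wrist4.png

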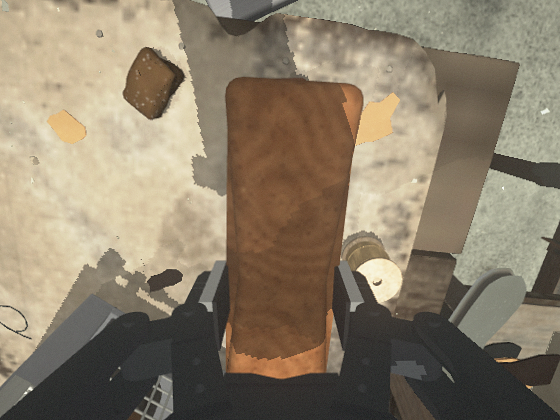

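View pics/side4.png

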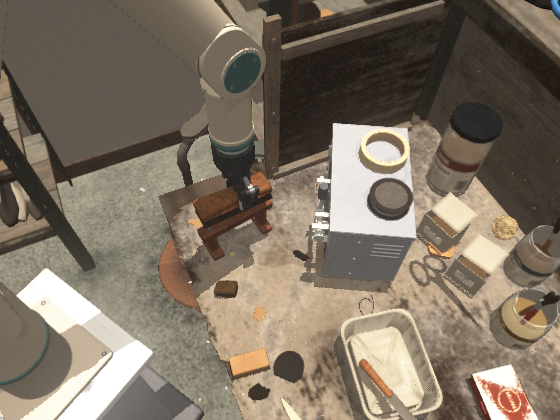

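Emit:
{"api": "step_arm", "payload": {"linear": [[1, 1, 12], [1, 1, 24], [1, 1, 34], [1, 1, 39], [1, 1, 39], [1, 1, 39]], "yaw": [-0.02, -0.02, -0.02, -0.02, -0.02, -0.02], "gripper": [-1, -1, -1, -1, -1, -1]}}

```text
clock: 7.9
eef_pos: [465.7, -137.6, 127.3]
tool_rot: [-3.141, 0.0, 1.194]
force: [-0.7, 0.2, -0.5]
width: 47.8
```

Run:
```python
from mv import *
from h import *
from cell import cams
from ov import box
d=cams.get_image("side"); e=cams.get_image("scene")
rel([(466,-137.2,127,68.2)])
out=[]
for g in (d,e):
    im=cv2.resize(g["frame"][:,:,::-1].copy(),None,fx=4,fy=4,interpolation=2)
    box(g,im,(456,-133.5),-21.8,155,51,129,(0,255,0))
    box(g,im,(456,-133.5),-21.8,170,30,85,(255,0,0))
    out.append(im[620:1100,700:1300])
cv2.imwrite("pics/ov5.png",np.hstack(out)[:,:1200]); cv2.imwrite("pics/ov5.png",cv2.resize(np.hstack(out),(800,320)))
```

```text
t 8.0 at [ 465.8 -137.6  127.4] 68.4 F [-0.2 -0.7 -0.5] w 47.6 rot [-3.141  0.     1.194]
(466, -137.2, 127, 68.2) -> [0.4, 0.0, 0.4] 0.004
```

View pics/ov5.png

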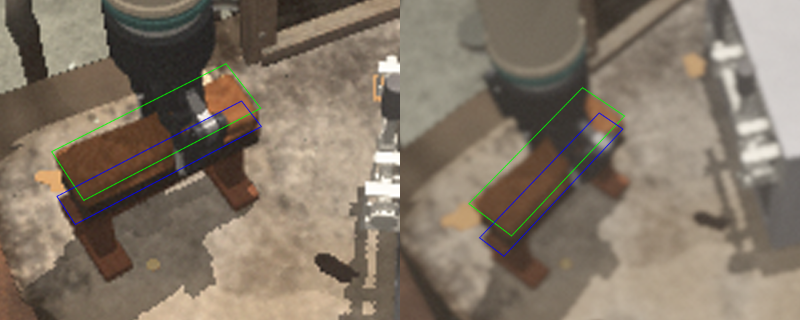

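Emit:
{"api": "step_arm", "payload": {"linear": [[0, 0, 1], [0, 0, 1], [0, 0, 1], [0, 0, 1], [0, 0, 1], [0, 0, 1], [0, 0, 1], [0, 0, 1]], "yaw": [0, 0, 0, 0, 0, 0, 0, 0], "gripper": [-1, -1, 0.3, 0.4, 0.6, 1, 1, 1]}}

```text
clock: 8.67
eef_pos: [466.0, -137.6, 126.4]
tool_rot: [-3.142, -0.0, 1.194]
force: [-0.4, 0.4, 0.6]
width: 85.4
```

Emit:
{"api": "step_arm", "payload": {"linear": [[0, 0, -10], [0, 0, -30], [0, 0, -60], [0, 0, -100], [0, 0, -140], [0, 0, -150], [0, 0, -150]], "yaw": [0, 0, 0, 0, 0, 0, 0], "gripper": [1, 1, 1, 1, 1, 1, 1]}}

```text
clock: 9.25
eef_pos: [468.0, -138.2, 280.7]
tool_rot: [3.133, -0.001, 1.194]
force: [0.8, -0.6, -0.4]
width: 85.0
```

Run:
```python
from mv import *
from h import *
from cell import cams
from ov import box
from fit import rect
rel([(480,-200,290,30),(519,-279,290,30),(527.5,-292.7,290,30.4)])
for n in ("wrist","side","scene"):
  d=cams.get_image(n); pickle.dump(d,open(f"{n}6.pkl","wb"))
  cv2.imwrite(f"pics/{n}6.png",d["frame"][:,:,::-1])
  for t,z in (("brush",129),("rest_top",85)):
    for q in cams.regions_of(n,t)[:1]:
        P=cloud(d,q["pixels"]); P=P[abs(P[:,2]-z)<7]; print(n,t,q["conf"],len(P),P.mean(0).round(1) if len(P) else 0,rect(P) if len(P)>9 else 0)
```

```text
t 9.25 at [ 468.  -138.2  280.7] 68.4 F [ 0.8 -0.6 -0.4] w 85.0 rot [ 3.133e+00 -1.000e-03  1.194e+00]
(480, -200, 290, 30) -> [-53.1, 33.9, -9.3] 0.67
(519, -279, 290, 30) -> [-112.2, 99.3, -9.3] 0.67
(527.5, -292.7, 290, 30.4) -> [-121.8, 112.2, -9.3] 0.663
wrist brush 0.68 8952 [ 448.8 -130.4  128.6] (array([ 455.8, -133.5]), array([154.2,  49.5]), -24.9)
wrist rest_top 0.63 195 [ 381.1 -101.3   84.5] (array([ 380.7, -102.3]), array([29.2,  5.3]), 68.3)
side brush 0.92 1391 [ 450.7 -135.4  128.6] (array([ 453.6, -134.9]), array([153.5,  48.9]), -24.6)
side rest_top 0.92 61 [ 379.2 -105.4   84.1] (array([ 380., -104.]), array([29.8,  9.3]), 71.3)
scene brush 0.64 1028 [ 451.1 -134.5  129.2] (array([ 456.6, -134.2]), array([154.9,  50.5]), -24.5)
scene rest_top 0.68 58 [ 387.2 -108.2   85.4] (array([ 426.8, -142. ]), array([131.7,  30. ]), -39.8)
```

View pics/wrist6.png

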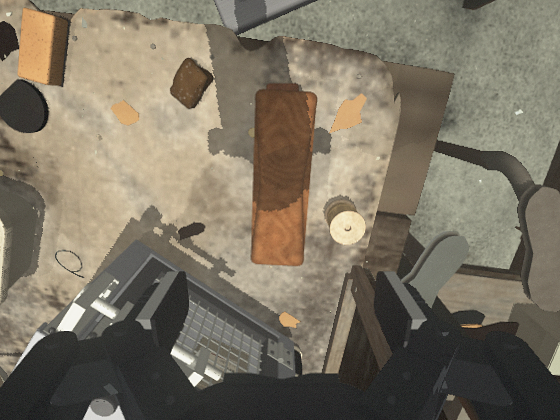

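View pics/side6.png

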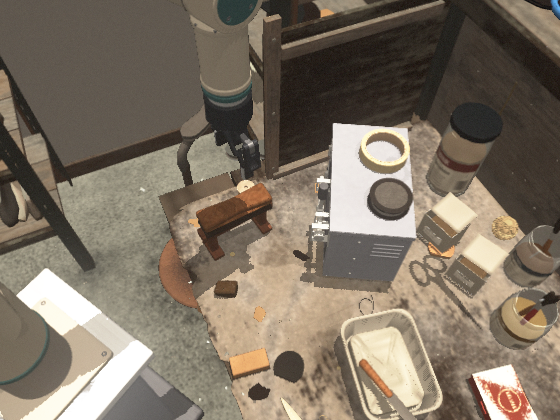

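Emit:
{"api": "step_arm", "payload": {"linear": [[-25, 15, -9], [-50, 35, -9], [-70, 60, -9], [-90, 80, -9], [-110, 100, -9], [-122, 112, -9], [-122, 112, -9], [-122, 112, -9]], "yaw": [0.12, 0.24, 0.36, 0.48, 0.6, 0.66, 0.66, 0.66], "gripper": [1, 1, 1, 1, 1, 1, 1, 1]}}

```text
clock: 10.37
eef_pos: [524.9, -292.7, 284.4]
tool_rot: [-3.14, 0.001, 0.534]
force: [-0.3, 0.6, 0.1]
width: 85.2
```

Run:
```python
from mv import *
from h import *
from cell import cams
ps=[]
for n in ("wrist","side","scene"):
  d=cams.get_image(n); pickle.dump(d,open(f"{n}7.pkl","wb")); ps.append(ctrl.read_state()["eef_pos"])
  cv2.imwrite(f"pics/{n}7.png",d["frame"][:,:,::-1])
  A=back(d,np.argwhere(d["depth"]>0)[:,::-1])
  K=A[(np.hypot(A[:,0]-528,A[:,1]+293)<16)&(A[:,2]>206)&(A[:,2]<245)]
  print(n,len(K),cv2.minEnclosingCircle(K[:,:2].astype(np.float32)) if len(K)>3 else 0)
print(np.round(ps,1))
rel([(527.5,-292.7,290,30.4),(527.5,-292.7,231,30.4)])
```

```text
wrist 1230 ((527.8154296875, -291.993896484375), 9.147374153137207)
side 9 ((521.0642700195312, -295.6175537109375), 4.737554550170898)
scene 74 ((527.4088134765625, -292.55120849609375), 9.752946853637695)
[[ 524.8 -291.5  284.5]
 [ 524.9 -290.9  284.8]
 [ 525.  -290.8  285.1]]
t 10.52 at [ 525.  -290.8  285.1] 30.7 F [ 0.3  0.2 -0.2] w 85.4 rot [-3.14  -0.     0.536]
(527.5, -292.7, 290, 30.4) -> [1.2, 3.0, -4.9] 0.006
(527.5, -292.7, 231, 30.4) -> [1.2, 3.0, 54.1] 0.006
```

View pics/wrist7.png

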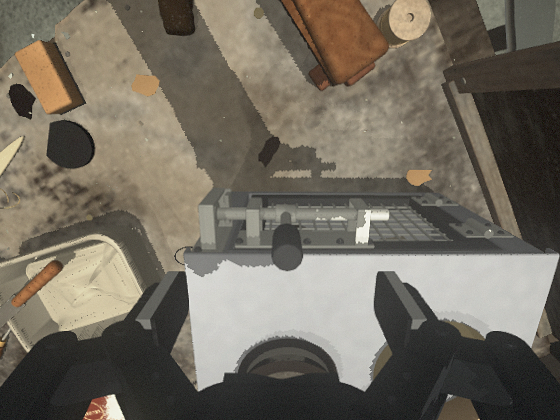

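View pics/side7.png

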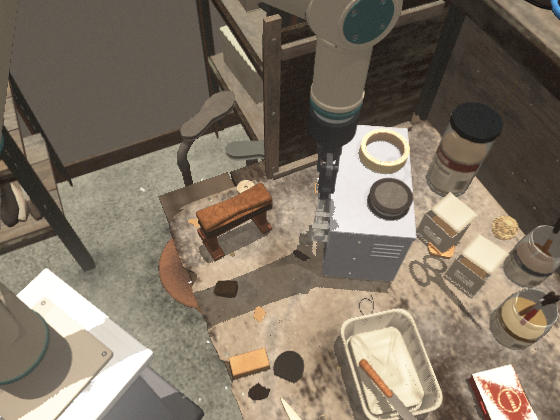

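Emit:
{"api": "step_arm", "payload": {"linear": [[1, 2, 15], [1, 2, 30], [1, 2, 45], [1, 2, 53], [1, 2, 53], [1, 2, 53]], "yaw": [0, 0, 0, 0, 0, 0], "gripper": [1, 1, 1, 1, 1, 1]}}

```text
clock: 11.02
eef_pos: [527.1, -292.9, 232.6]
tool_rot: [-3.141, -0.0, 0.535]
force: [0.1, -0.1, 0.3]
width: 85.4
```

```bash
python3 -c "
from mv import *
rel([(527.6,-292.5,231,30.4)])"
```

```text
t 11.02 at [ 527.1 -292.9  232.6] 30.6 F [ 0.1 -0.1  0.3] w 85.4 rot [-3.141 -0.     0.535]
(527.6, -292.5, 231, 30.4) -> [0.6, -0.1, 1.6] 0.004
```

Emit:
{"api": "step_arm", "payload": {"linear": [[0.5, 0, 1], [0.5, 0, 1], [0.5, 0, 1], [0.5, 0, 1], [0.5, 0, 1], [0.5, 0, 1], [0.5, 0, 1], [0.5, 0, 1]], "yaw": [0, 0, 0, 0, 0, 0, 0, 0], "gripper": [-1, -1, -1, -1, -1, -1, -1, -1]}}

```text
clock: 11.68
eef_pos: [527.8, -293.3, 231.9]
tool_rot: [3.141, -0.001, 0.534]
force: [-0.7, 0.1, 3.0]
width: 16.5
```

Emit:
{"api": "step_arm", "payload": {"linear": [[0, 0, 0], [0, 0, 0], [0, 0, -3], [0, 0, -6], [0, 0, -9], [0, 0, -9]], "yaw": [0, 0, 0, 0, 0, 0], "gripper": [-1, -1, -1, -1, -1, -1]}}

```text
clock: 12.18
eef_pos: [527.7, -293.2, 240.7]
tool_rot: [3.141, -0.0, 0.534]
force: [1.6, 1.1, -1.7]
width: 16.4
```

Run:
```python
from mv import *
from h import *
from cell import cams
for n in ("wrist",):
  d=cams.get_image(n); pickle.dump(d,open(f"{n}8.pkl","wb"))
  cv2.imwrite(f"pics/{n}8.png",d["frame"][:,:,::-1])
rel([])
```

```text
t 12.23 at [ 527.7 -293.1  240.5] 30.6 F [ 1.3 -0.1 -1. ] w 16.7 rot [ 3.141 -0.     0.534]
```

View pics/wrist8.png

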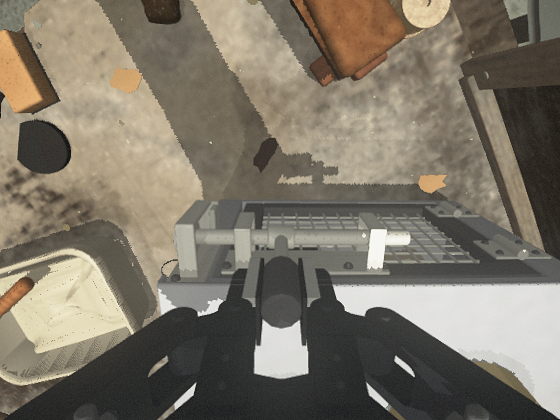

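Emit:
{"api": "step_arm", "payload": {"linear": [[4, 0, 0], [8, 0, 0], [12, 0, 0], [14, 0, 0]], "yaw": [0, 0, 0, 0], "gripper": [-1, -1, -1, -1]}}

```text
clock: 12.57
eef_pos: [539.6, -286.0, 240.1]
tool_rot: [-3.141, 0.001, 0.534]
force: [-0.6, -2.4, -2.8]
width: 16.4
```

Emit:
{"api": "step_arm", "payload": {"linear": [[4, 0, 0], [8, 0, 0], [12, 0, 0], [17, 0, 0], [17, 0, 0], [17, 0, 0]], "yaw": [0, 0, 0, 0, 0, 0], "gripper": [-1, -1, -1, -1, -1, -1]}}

```text
clock: 13.07
eef_pos: [555.6, -276.5, 240.5]
tool_rot: [3.141, -0.002, 0.535]
force: [2.5, -0.6, -2.3]
width: 16.2
```

Run:
```python
from mv import *
from h import *
from cell import cams
for n in ("wrist","side"):
  d=cams.get_image(n); pickle.dump(d,open(f"{n}9.pkl","wb"))
  cv2.imwrite(f"pics/{n}9.png",d["frame"][:,:,::-1])
s=ctrl.read_state(); p=s["eef_pos"][:2]
H=np.array([678.4,-223.9]); 
q=p-H; print("r",np.hypot(*q))
T=[]
for g in (0.05,0.1,0.15,0.2,0.25,0.3,0.35,0.4,0.45,0.48):
    c,k=np.cos(-g),np.sin(-g); t=H+np.array([[c,-k],[k,c]])@q
    T.append((round(t[0],1),round(t[1],1),s["eef_pos"][2],np.degrees(s["tool_rot"][2])-np.degrees(g)))
rel(T)
```

```text
r 133.73335661841648
t 13.17 at [ 555.5 -276.7  240.7] 30.6 F [ 1.8 -0.6 -3. ] w 16.4 rot [ 3.141e+00 -2.000e-03  5.350e-01]
(np.float64(553.0), np.float64(-270.4), np.float64(240.68074304742672), np.float64(27.783546745535595)) -> [1.0, -6.7, 0.0] 0.05
(np.float64(550.9), np.float64(-264.1), np.float64(240.68074304742672), np.float64(24.91875776988148)) -> [2.4, -13.2, 0.0] 0.1
(np.float64(549.0), np.float64(-257.7), np.float64(240.68074304742672), np.float64(22.053968794227366)) -> [4.1, -19.6, 0.0] 0.15
(np.float64(547.5), np.float64(-251.2), np.float64(240.68074304742672), np.float64(19.189179818573248)) -> [6.1, -26.0, 0.0] 0.2
(np.float64(546.3), np.float64(-244.6), np.float64(240.68074304742672), np.float64(16.324390842919133)) -> [8.4, -32.3, 0.0] 0.25
(np.float64(545.4), np.float64(-238.0), np.float64(240.68074304742672), np.float64(13.459601867265018)) -> [11.0, -38.4, 0.0] 0.3
(np.float64(544.9), np.float64(-231.3), np.float64(240.68074304742672), np.float64(10.594812891610903)) -> [14.0, -44.4, 0.0] 0.35
(np.float64(544.7), np.float64(-224.6), np.float64(240.68074304742672), np.float64(7.730023915956782)) -> [17.2, -50.3, 0.0] 0.4
(np.float64(544.8), np.float64(-218.0), np.float64(240.68074304742672), np.float64(4.865234940302667)) -> [20.7, -55.9, 0.0] 0.45
(np.float64(545.0), np.float64(-213.9), np.float64(240.68074304742672), np.float64(3.1463615549102)) -> [22.9, -59.3, 0.0] 0.48
```

View pics/wrist9.png

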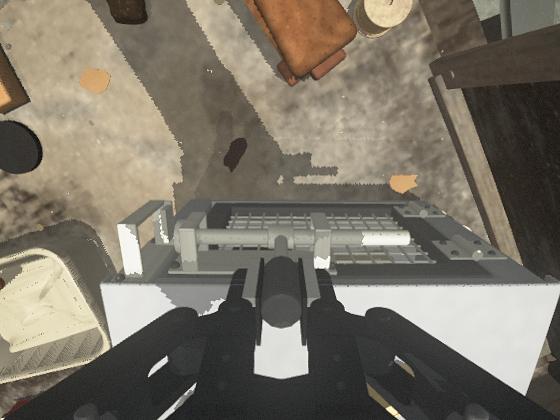

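Emit:
{"api": "step_arm", "payload": {"linear": [[1, -7, 0], [2.5, -13, 0], [4, -20, 0], [6, -26, 0], [8.5, -32, 0], [11, -38, 0], [14, -44, 0], [14, -44, 0]], "yaw": [0.05, 0.1, 0.15, 0.2, 0.25, 0.3, 0.35, 0.35], "gripper": [-1, -1, -1, -1, -1, -1, -1, -1]}}

```text
clock: 13.83
eef_pos: [543.9, -230.8, 240.5]
tool_rot: [-3.14, 0.0, 0.185]
force: [0.8, -0.6, -2.5]
width: 16.2
```

Run:
```python
from mv import *
from h import *
from cell import cams
for n in ("wrist","side"):
  d=cams.get_image(n); pickle.dump(d,open(f"{n}10.pkl","wb"))
  cv2.imwrite(f"pics/{n}10.png",d["frame"][:,:,::-1])
rel([(545.0,-213.9,240.6,3.1)])
```

```text
t 13.93 at [ 544.  -232.4  240.5] 10.7 F [ 0.3 -0.8 -1.6] w 16.3 rot [ 3.141 -0.     0.186]
(545.0, -213.9, 240.6, 3.1) -> [4.4, -18.0, -0.1] 0.132
```

View pics/wrist10.png

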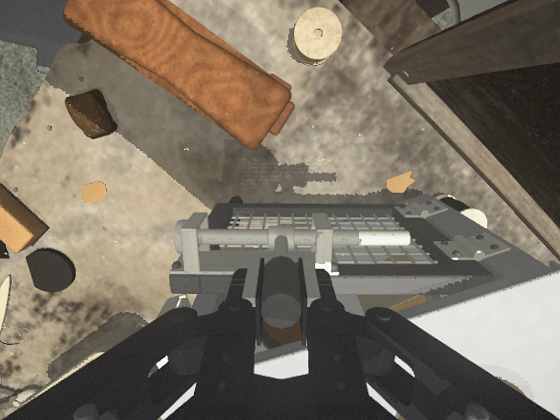

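View pics/side10.png

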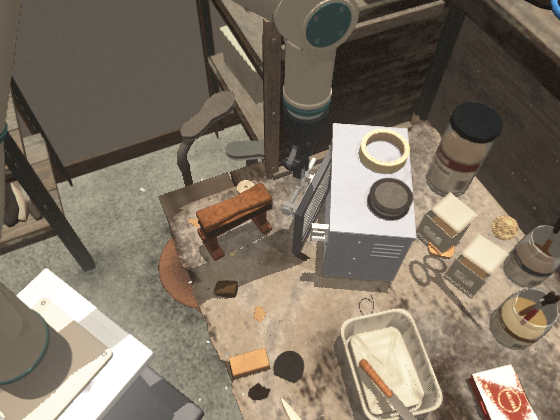

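The gate is following the knob. In the wrist picture it stands off the locker, and the knob sits between the pads at (283,290). I'll pull on to about 0.48 rad.

Emit:
{"api": "step_arm", "payload": {"linear": [[1, -4.5, 0], [2, -9, 0], [3.2, -13.5, 0], [4.4, -17.5, 0], [4.4, -17.5, 0], [4.4, -17.5, 0], [4.4, -17.5, 0], [4.4, -17.5, 0]], "yaw": [0.03, 0.06, 0.1, 0.13, 0.13, 0.13, 0.13, 0.13], "gripper": [-1, -1, -1, -1, -1, -1, -1, -1]}}

```text
clock: 14.6
eef_pos: [544.5, -214.8, 240.2]
tool_rot: [-3.141, 0.001, 0.054]
force: [-1.1, -0.0, -1.5]
width: 16.5
```

Run:
```python
from mv import *
from h import *
from cell import cams
from fit import rect
for n in ("wrist","side","scene"):
  d=cams.get_image(n); pickle.dump(d,open(f"{n}11.pkl","wb"))
  cv2.imwrite(f"pics/{n}11.png",d["frame"][:,:,::-1])
  for t,z in (("brush",129),("gate",182),("wax",25),("spool",48),("lift",8)):
    for q in cams.regions_of(n,t)[:1]:
        P=cloud(d,q["pixels"]); P=P[abs(P[:,2]-z)<8]; print(n,t,q["conf"],len(P),P.mean(0).round(1) if len(P) else 0,rect(P) if len(P)>9 else 0)
rel([])
s=ctrl.read_state();q=s["eef_pos"][:2]-np.array([678.4,-223.9]);
print("swing est",np.radians(30.4)+np.arctan2(17,165-31)-0 - (np.arctan2(q[1],q[0])%(2*np.pi)-np.pi))
```

```text
wrist brush 0.83 14829 [ 456.6 -132.1  128.5] (array([ 456.7, -133.3]), array([154.2,  49.6]), -24.5)
wrist gate 0.65 467 [ 532.5 -213.2  177.7] (array([ 550.4, -216.2]), array([140. ,  16.8]), 0.1)
wrist wax 0.62 1133 [ 338.4 -194.8   21.1] (array([ 337.8, -195.1]), array([44.3, 33.3]), -61.8)
wrist lift 0.81 1464 [ 284.9 -391.8    7.7] (array([ 284.7, -393.3]), array([57.4, 55.6]), -77.7)
side brush 0.75 0 0 0
side gate 0.56 876 [ 549.4 -235.6  181. ] (array([ 569. , -225.8]), array([191.3,  44.4]), 3.3)
side wax 0.54 279 [ 333.5 -198.1   21.8] (array([ 334.7, -197.3]), array([47.3, 30. ]), -53.4)
side spool 0.57 132 [548.4 -82.9  48.2] (array([548.9, -82. ]), array([42.2, 26.9]), -13.1)
side lift 0.82 720 [ 279.2 -396.7    8.7] (array([ 282. , -396.1]), array([56.3, 54.1]), -78.6)
scene brush 0.79 1060 [ 452.3 -135.1  129.2] (array([ 456.6, -134.9]), array([155. ,  48.7]), -24.8)
scene gate 0.64 578 [ 550.9 -236.1  181.7] (array([ 572.8, -226.4]), array([194.9,  44.1]), 2.7)
scene wax 0.56 199 [ 335.6 -197.    22.3] (array([ 337.1, -196.4]), array([44.6, 33. ]), -58.9)
scene spool 0.56 6 [ 534.1 -114.    45.9] 0
scene lift 0.56 519 [ 282.3 -395.1    8.6] (array([ 286.4, -394.6]), array([60.1, 59.9]), 14.4)
t 15.5 at [ 545.  -214.5  240.4] 3.1 F [-1.5 -0.4 -1.3] w 16.4 rot [ 3.142 -0.     0.054]
swing est 0.7272601215068846
```

View pics/wrist11.png

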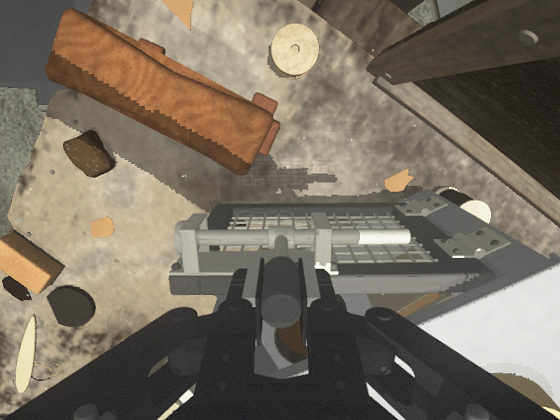

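View pics/side11.png

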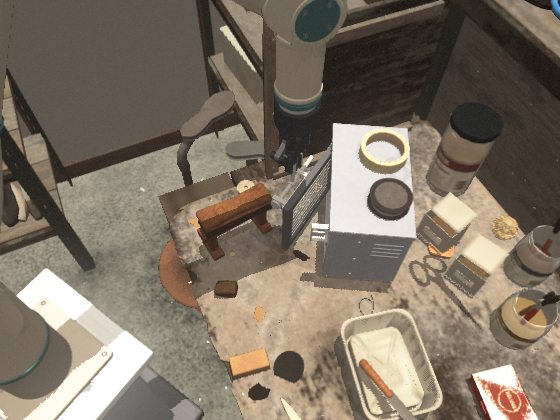

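```bash
python3 -c "
from cell import ctrl
s=ctrl.read_state();print(s['clock'],s['eef_pos'],abs(s['qd']).max(),s['width'],s['force'])
print(ctrl.finish_job())"
```

```text
15.5 [ 544.98423962 -214.48011816  240.41495245] 0.0017325533536556143 16.44323074374287 [-1.45631397 -0.39971589 -1.29327325]
the job is handed in; nothing more can be done
None
```

The job is handed in at 15.5 s of the 51 s. The brush is on the rest, and the gate is held about 10 cm open by the knob. `finish_job` gives no verdict, so the results below are my own last checks.

- **Brush:** one end lay under the batten, so I slid it out first and then laid it bristles down along the rest. The scene and wrist cameras put its centre within about 2 mm of the rest's centre and about 3° off its line. It lies flat, with its top at 129 mm.
- **Bolt:** I pinched the knob, lifted it 9 mm and drew it about 31 mm. The wrist picture showed the nose clear of the keeper before I pulled the gate.
- **Gate:** it stands about 0.48 rad open, judged from both the tool position and the gate's top edge in the cameras. The arm is still, and the fingers remain closed on the knob (16.4 mm reading).
- **Other items:** the wax and heel lift are within about 5 mm of where they started, which is roughly camera error.

**Weaker checks**
- **Side camera, brush:** the last side-camera detection of the brush gave no usable points. The picture itself shows the brush on the rest.
- **Spool:** it was only partly visible in the last measurements. One reading was about 11 mm from its starting spot, but the pictures show it standing in place.
- **Gate angle:** my first gate-angle calculation gave 0.73 rad because of a sign error. The corrected value is 0.475 rad, and the camera reading of the gate's edge agrees.

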